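# Box up the sound lemon and snap the lid shut

### The arm

A 6-joint arm with a two-finger parallel gripper is mounted at the origin on a cart in front of the work surface, level with it; the furniture and walls round the work are solid. World frame = base frame: x ahead of the robot, y to its left, z up, the work surface at z = 0. Lengths are in mm, angles in rad, forces in N, time in s.
With the tool pointing down it reaches from about 350 to 875 mm from the base axis. Payload 4.2 kg.
Tool frame: the origin (TCP) lies at the very end of the fingers, on their centre line; the grasp point (between the pads) lies 19 mm behind it; z points along the fingers, y is the line along which they close (so a half turn about z gives the same grasp; the last joint's range is limited). The gripper opens to 85 mm and grips with 20 to 120 N. Pads are 22 mm wide; open, the fingers measure 114 mm over their backs; the gripper's body (76 mm by 85 mm) begins 54 mm behind the grasp point. The pads swing forward as they close: fully open they stand 13 mm farther back than shut.
Start: joints at [1.444, 0.385, 0.008, 0, -1.194, -0.259], TCP at [235.155, 579.052, 231.312] pointing down, gripper open.
Joint ranges: [-3.14, 3.14], [-1.21, 2.06], [-1.07, 1.41], [-3.16, 2.05], [-2.99, -0.16], [-3.1, 3.1]. Speed limits (rad/s): [2.79, 2.79, 3.14, 3.14, 3.14, 3.14].

### API

Orientations are given as a unit quaternion [x, y, z, w].
In Python, from bench import arm gives the robot as it stands. The module is installed in compiled form; this text tells all that it offers.
- The arm moves only by the tool drive_tool, never from a script. Its argument "targets" is a list of rows, each a list of 5 numbers: the closure, from -1 (fully open) to 1 (shut), then the shift along the tool's x, y, z in mm, then the turn about the tool's z in degrees. In form: [[grip, tx, ty, tz, roll], ...]. A call has 1 to 12 rows; each row is the pose to reach, as a shift and turn from the pose commanded when the call began, along the tool's axes at that moment; what a row does not reach only later rows make up. A row lasts 1/10 s, in which the tool goes at most 50 mm and 8.59 degrees, less where a joint would pass 70% of its speed; a pose out of reach is approached as far as the arm can. A call with a gripper value outside its range is refused whole. The fingers move at their own pace and stop on an object; the grip force is fixed at half the most. Time passes only in rows, so rows that repeat a pose let the fingers close. It gives the time, the measured TCP pose, the force, the opening and the grip force at its end, in the units of the state.
- arm.read_state(): the state, without advancing time (a new reading comes with each control period).
- arm.get_image(name): name is "scene" or "top" or "wrist"; returns the picture (400x640x3 uint8, blue, green, red); there is no depth.
- arm.camera_params(name): a dict with "fov_y" (degrees; the focal length in pixels is half the picture's height over the tangent of half this angle, whatever the lens; pixels are square), "cx", "cy" (the principal point, pixels), "rvec" (rotation vector, rad) and "tvec" (3), from world to camera coordinates, as OpenCV has them; the wrist camera has in their place "tool_from_camera" (4x4, takes a point from camera to tool coordinates, whose origin is the TCP and whose axes are the flange's). Camera axes: x right, y down, z forward; pixel columns grow to the right and rows downward; lengths in mm; the calibration is good to about 2 mm. A picture is of the moment at which its call begins: read the wrist's pose just before it. camera_params takes no time and is no camera call.
- arm.job_done(): hands the job in; it is judged then, once.
The state is a dict: "clock": time; "joints": joint angles; "joint_vel": joint speeds; "joint_efforts": joint torques, N m; "position": TCP position; "ee_rot": TCP orientation; "contact_force": force on the tool from outside, world axes, zero at the start; "wrist_torque": the same for the moment, N m; "gripper_width": finger opening in mm; "grasp_force": force on a finger pad.
Only numpy, scipy, OpenCV 4.12 (cv2) and the standard library are available. Lean on these libraries where they do the work, as an engineer would, in place of code of your own. Each camera call takes 0.05 s, during which the arm holds its last target. There are 200 camera calls.

### The job

Put the lemon with the brown rotten patch into the white compost bowl and the sound lemon into the open food box, then set the lid squarely on the box and press it down by its handle, past the point where the resistance suddenly gives, so that the catches at both ends have snapped over the lid. Finish still holding: keep the gripper on the handle, pressing the snapped lid firmly down onto its seal, and do not let go. Leave the other things on the worktop where they are.

Things in the scene. Friction and masses are not known exactly. Their poses are not given: they have to be found in the camera images.
- food_box: Open off-white plastic food box, loose on the worktop, mouth up, about 0.9 kg. Outside 150 mm (own x, the long way) x 112 mm (own y) x 90 mm high, walls 4 mm, inner floor 4 mm up, mouth 142 x 104 mm. Origin: centre of its underside. A teal sprung catch stands at each short end (own +x, -x), 117 mm high; about 185 mm long over the catches.
- box_mouth (a point): Centre of the food box's mouth, level with its hard rim, 90 mm above its underside; axes as the box. The soft dark grey seal ring on the rim stands 4 mm higher, until pressed.
- catch_a (a joint): Sprung catch at the box's own +x end, hinged 50 mm up, 40 mm wide, rad: 0 upright, grows as it is pushed outward. Its nose, about 101 mm above the box's origin, reaches 3.5 mm in over the lid's edge; above it a ramp leads the lid down. It springs back to 0 once the lid's deck has passed under the nose.
- catch_b (a joint): The same catch at the box's own -x end.
- seal (a joint): How far the soft seal ring on the box's rim is pressed down, m: 0 free, 0.004 fully squashed; about 3 N per mm.
- lid: Loose teal lid of the food box, right way up on the worktop, 0.16 kg, 47 mm high. Origin: centre of its underside; own x is its long side. Tapered skirt 14 mm high (133 x 95 mm at its foot, 139 x 101 at its top) that enters the mouth; deck 156 x 116 x 5 mm above it; on that an off-white bar handle 74 mm long (own x), 22 wide (own y), 28 high. Goes on either way round.
- lid_handle (a point): Grip point of the lid's handle: its middle, 36 mm above the lid's underside, 17 mm above the deck; axes as the lid; close fingers along y; tips may rest on the deck. The lid meets the catches' ramps when its origin is about 93 mm above the box's; the push rises to 11-20 N, drops at about 87 mm and vanishes at 81 mm. Seated, it is 80 mm up, less what the seal gives.
- lemon_good_center (a point): Centre of the sound, plain yellow lemon, which lies loose on the chopping board, its centre 27 mm above the board; 55 mm thick and about 72 mm long, 0.1 kg. At the start its own z is up and its long axis is level, turned +34 degrees (anticlockwise from above) from its own x; grip it across the long axis (55 mm).
- lemon_bad_center (a point): Centre of the rotten lemon: the same size and axes, with a dark brown patch and a spot of grey mould on top.
- bowl: Small white round bowl that takes the compost, standing loose at the far right of the chopping board, 115 mm across the rim, 56 mm high; its hollow narrows from about 105 mm at the rim to 45 mm at the inner floor 13 mm up. Origin: centre of its underside.
- board: Wooden chopping board, fixed, 230 mm (own x) x 340 mm (own y), top 22 mm above the worktop; origin in the centre of its underside.
- timer: Bystander: white and mint kitchen timer, 71 mm wide, 58 mm high, loose; origin under its centre. Leave alone.
- salt: Bystander: grey and clear salt shaker, 44 mm wide, 90 mm high, loose; origin under its centre. Leave alone.
- pepper_jar: Bystander: spice jar with black cap, 41 mm wide, 105 mm high, loose; origin under its centre. Leave alone.
- green_peeler: Bystander: peeler with dark green handle, 170 mm long, 25 mm wide, 18 mm high, lying loose near the hob's edge. Leave alone.
Not all that is in view belongs to the job. What is shaped like the part that bears lemon_good_center but blue, pink or purple is not meant.

How it is judged (in metres and radians):
On the way, in this order (a step that is already met when the one before it is completed fails the run):
1. the rotten lemon lies in the bowl and the sound one in the box, both let go and at rest (horizontal distance between lemon_bad_center and bowl below 0.035 m and z of lemon_bad_center in the frame of bowl between 0.015 and 0.07 m and x of lemon_good_center in the frame of food_box between -0.062 and 0.062 m and y of lemon_good_center in the frame of food_box between -0.045 and 0.045 m and z of lemon_good_center in the frame of food_box below 0.055 m and contact force between the fingers and lemon_good below 0.2 N and contact force between the fingers and lemon_bad below 0.2 N and linear speed of each of lemon_bad, lemon_good below 0.05 m/s and angle between bowl's own z axis and vertical below 0.15 rad and height (world z) of bowl below 0.04 m), for 0.2 s.
2. the lid is home on the box and both catches have sprung back over it (z of lid in the frame of food_box below 0.082 m and horizontal distance between lid and food_box below 0.008 m and angle between the z axis of lid and the z axis of food_box, either way round below 0.05 rad and value of joint each of catch_a, catch_b below 0.03 rad and height (world z) of food_box below 0.01 m and angle between food_box's own z axis and vertical below 0.06 rad), for 0.2 s.
At the end, for the whole second after the job is handed in: Rotten lemon in the upright bowl (within 35 mm of its axis), sound one in the box; lid within 8 mm of the box's centre, under both catches (below 0.03 rad); box flat on the worktop; gripper within 40 mm of the handle's grip point, pressing the lid onto the box with more than 5 N (all of step 1 and all of step 2 and contact force between lid and food_box above 5 N and contact force between the fingers and lid above 4 N and distance between the grasp point and lid_handle below 0.04 m); the arm keeps its last pose, push and grip.
It fails at once if a bystander is shifted by more than 40 mm (distance of any of timer, salt, pepper_jar, green_peeler from where it was at the start of the episode above 0.04 m).
It also fails if it takes over 67 s, if anything falls off the work surface, if the arm or the gripper's body presses on something with over 40 N, if the wrist force passes 120 N, or if a joint passes its speed limit or range.

## Working session

There is one attempt and no reset: what is moved stays moved. The work goes in short steps, Python scripts to look and compute and a tool call to move; the robot and the scene stay as the last step left them, time stands still between calls to the robot, and variables do not carry over. Pictures are saved under pics/ and viewed, at most 10 in all, crops included, and the job is handed in when it is done.

Besides the shell and the picture viewer there is one more tool, called after "Request:" as name(argument=value, ...), one argument or row to a line, values as JSON. drive_tool: Moves the arm, as the interface text tells. Its arguments: {"type":"object","properties":{"targets":{"type":"array","items":{"type":"array","items":{"type":"number"}}}},"required":["targets"]}

```bash
mkdir -p pics; python3 - <<'E'
from bench import arm
import cv2,json
s=arm.read_state();print(s)
for n in("scene","top"):
    cv2.imwrite(f"pics/{n}0.png",arm.get_image(n));print(n,arm.camera_params(n))
print(arm.camera_params("wrist"))
E
```

```text
{'clock': 0.0, 'joints': array([ 1.44360160e+00,  3.85570394e-01,  6.62387929e-03, -5.13526894e-04,
       -1.19400911e+00, -2.58591828e-01]), 'joint_vel': array([-3.99613295e-04,  1.91616652e-03,  2.05523108e-05, -6.79679096e-04,
        1.29818064e-03, -7.11436571e-04]), 'joint_efforts': array([-1.04286278e-04, -3.92285943e+01,  1.88402259e+01,  4.18636411e+00,
       -4.56016656e-03,  9.88057636e-08]), 'position': array([234.94281119, 578.52468277, 230.21032113]), 'ee_rot': array([ 9.81434940e-01, -1.91792168e-01, -1.67254638e-04,  1.09298585e-03]), 'contact_force': array([-0.09623384, -0.47917559, -0.04679397]), 'wrist_torque': array([ 0.04611295, -0.00949663,  0.01192039]), 'grasp_force': 0.0, 'gripper_width': 85.24520739612574}
scene {'fov_y': 43.27719107423974, 'cx': 310.4240187553683, 'cy': 197.50805262958235, 'rvec': array([ 2.12016295, -0.54817183,  0.26250801]), 'tvec': array([-590.94443446,  177.14901409, 1328.42114021])}
top {'fov_y': 45.6986918912249, 'cx': 319.13849494994696, 'cy': 200.80209187973972, 'rvec': array([ 2.15034962, -2.09765508,  0.22313951]), 'tvec': array([-179.87539793,  583.11512392, 1431.36478772])}
{'fov_y': 63.38431259812221, 'cx': 320.2446391877642, 'cy': 201.7521318922091, 'tool_from_camera': array([[ 6.91387047e-04, -9.57164405e-01, -2.89544167e-01,
         7.35467665e+01],
       [ 9.99999751e-01,  7.01746655e-04,  6.80378264e-05,
         6.69314748e-01],
       [ 1.38063265e-04, -2.89544142e-01,  9.57164652e-01,
        -1.43286657e+02],
       [ 0.00000000e+00,  0.00000000e+00,  0.00000000e+00,
         1.00000000e+00]])}
```

View pics/top0.png

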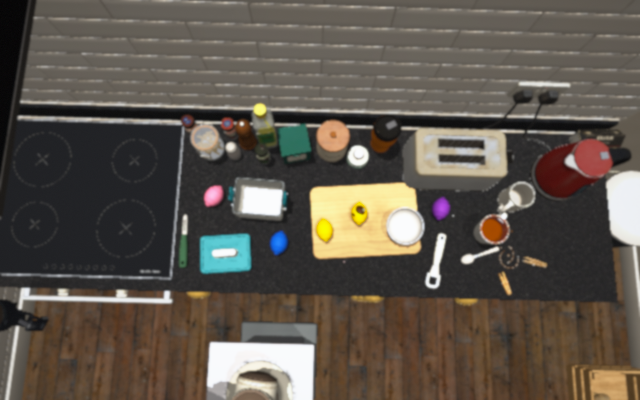

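View pics/scene0.png

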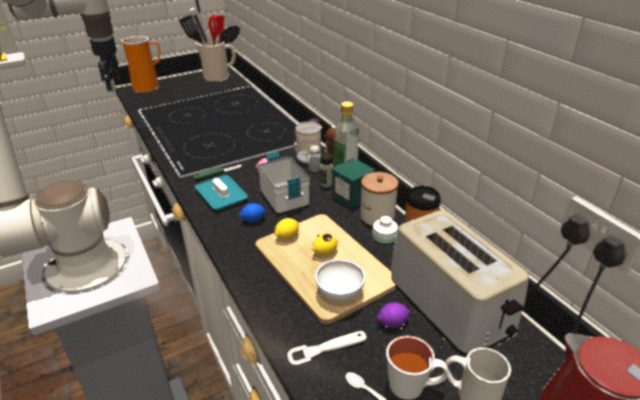

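Top view: box at about (259,199) with catches at its left and right ends, lid (225,253), sound lemon (325,230), rotten lemon (360,212), bowl (405,226). The blue, pink and purple ones are decoys.

```bash
cat > h.py <<'E'
from bench import arm
import cv2,numpy as np
from scipy.spatial.transform import Rotation as R
def grab(n,f=None):
    s=arm.read_state();im=arm.get_image(n);p=arm.camera_params(n)
    if n=="wrist":
        T=np.array(p["tool_from_camera"]);Rt=R.from_quat(s["ee_rot"]).as_matrix()
        C=Rt@T[:3,3]+s["position"];Rc=Rt@T[:3,:3]
    else:
        Rw=R.from_rotvec(p["rvec"]).as_matrix();Rc=Rw.T;C=-Rw.T@p["tvec"]
    if f: cv2.imwrite("pics/"+f,im)
    return im,(C,Rc,200/np.tan(np.radians(p["fov_y"]/2)),p["cx"],p["cy"])
def pt(c,uv,z):
    C,Rc,f,cx,cy=c;d=Rc@np.array([(uv[0]-cx)/f,(uv[1]-cy)/f,1]);return C+d*(z-C[2])/d[2]
def blobs(im,lo,hi,amin=60):
    m=cv2.inRange(cv2.cvtColor(im,cv2.COLOR_BGR2HSV),lo,hi)
    m=cv2.morphologyEx(m,cv2.MORPH_CLOSE,np.ones((3,3)))
    return sorted([k for k in cv2.findContours(m,cv2.RETR_EXTERNAL,cv2.CHAIN_APPROX_NONE)[0] if cv2.contourArea(k)>amin],key=cv2.contourArea,reverse=True)
def world(c,k,z):  # contour -> plane, rect
    P=np.array([pt(c,q[0],z)[:2] for q in k],np.float32);return cv2.minAreaRect(P)
E
python3 - <<'E'
from h import *
im,c=grab("top");np.set_printoptions(precision=1,suppress=True)
print("C",c[0])
for n,lo,hi,z in(("yellow",(22,190,120),(34,255,255),49),("teal",(82,120,60),(100,255,255),16)):
    for k in blobs(im,lo,hi,30)[:6]:
        x,y,w,h=cv2.boundingRect(k);print(n,(x,y,w,h),cv2.contourArea(k),world(c,k,z))
for n,u,z in(("box",(259,199),92),("bowl",(405,226),56),("good",(325,230),49),("bad",(360,212),49),("lid handle",(225,253),40)):print(n,pt(c,u,z))
cv2.imwrite("pics/topcrop.png",cv2.resize(im[165:285,170:430],None,fx=3,fy=3,interpolation=cv2.INTER_CUBIC))
E
```

```text
C [ 296.7 -149.4 1520.1]
yellow (316, 219, 17, 23) 251.0 ((498.53680419921875, -182.74876403808594), (59.83989334106445, 55.62564468383789), 46.36959457397461)
yellow (351, 202, 16, 23) 246.5 ((552.8778076171875, -290.99237060546875), (58.16558074951172, 56.60735321044922), 45.42735290527344)
teal (200, 233, 52, 41) 1870.0 ((420.90802001953125, 125.88792419433594), (121.09361267089844, 160.3829803466797), 4.850114822387695)
teal (278, 124, 33, 29) 595.5 ((800.1746215820312, -77.01961517333984), (97.5447998046875, 98.98687744140625), 11.30810832977295)
teal (228, 187, 6, 14) 37.0 ((612.436279296875, 120.71656799316406), (14.849876403808594, 42.95622253417969), 86.49342346191406)
box [581.6  19.4  92. ]
bowl [ 514.8 -435.2   56. ]
good [ 496.9 -185.9   49. ]
bad [ 556.8 -295.    49. ]
lid handle [418.4 122.6  40. ]
```

View pics/topcrop.png

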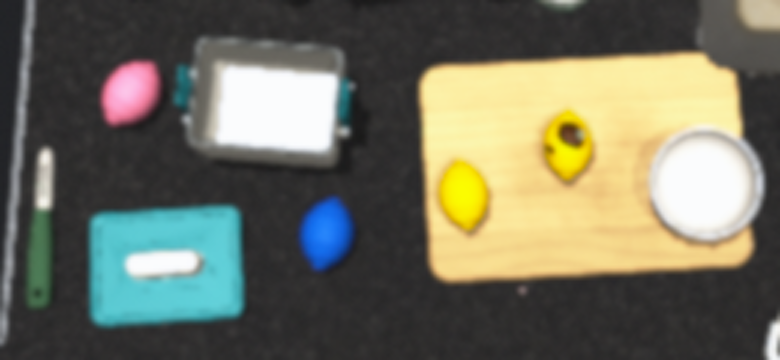

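The close crop shows the sound lemon's axis leaning about 16° and the rotten one's near the x direction. The box and lid lie long-way along y, each turned a few degrees. I'll move to a spot over the box and lid for a closer look.

Request:
drive_tool(
  targets=[
    [-1,422,387,-70,-22],
    [-1,422,387,-70,-22],
    [-1,422,387,-70,-22],
    [-1,422,387,-70,-22],
    [-1,422,387,-70,-22],
    [-1,422,387,-70,-22],
    [-1,422,387,-70,-22],
    [-1,422,387,-70,-22],
    [-1,422,387,-70,-22],
    [-1,422,387,-70,-22],
    [-1,422,387,-70,-22],
    [-1,422,387,-70,-22],
  ],
)

```text
clock: 1.35
position: [481.2, 58.8, 301.7]
ee_rot: [1.0, -0.002, 0.0, 0.0]
contact_force: [0.2, -0.8, 0.2]
gripper_width: 85.2
grasp_force: 0.0
```

Request:
drive_tool(
  targets=[
    [-1,0,0,0,0],
    [-1,0,0,0,0],
  ],
)

```text
clock: 1.55
position: [480.4, 61.1, 300.9]
ee_rot: [1.0, -0.002, -0.0, -0.0]
contact_force: [0.4, 0.7, 0.0]
gripper_width: 85.8
grasp_force: 0.0
```

```bash
python3 - <<'E'
from h import *
np.set_printoptions(precision=1,suppress=True)
s=arm.read_state();print(s["clock"],s["position"],s["ee_rot"],s["contact_force"])
im,c=grab("wrist","w1.png");print(c[0])
for k in blobs(im,(82,120,60),(100,255,255),60)[:6]:
    print(cv2.boundingRect(k),cv2.contourArea(k),world(c,k,17))
E
```

```text
1.55 [480.4  61.1 300.9] [ 1. -0. -0. -0.] [0.4 0.7 0. ]
[553.8  60.4 444.1]
(211, 158, 122, 89) 9013.0 ((421.45074462890625, 125.86141967773438), (117.51446533203125, 157.80648803710938), 4.877196788787842)
(433, 44, 21, 46) 615.0 ((596.1766967773438, -89.40397644042969), (18.89800453186035, 51.735252380371094), 87.69207000732422)
(270, 34, 14, 51) 508.5 ((605.0318603515625, 113.51799774169922), (15.617510795593262, 55.760711669921875), 87.2558364868164)
```

View pics/w1.png

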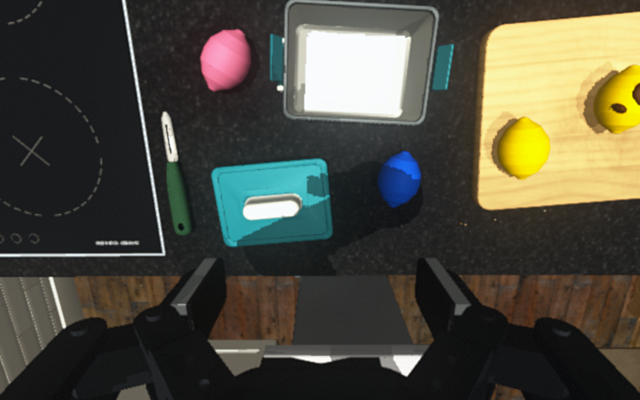

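Wrist view: lid centre near (271,203), its measured size matching. The box is at (360,62) with catches at (277,58) and (443,67), the sound lemon at (524,148) and the rotten one at the right edge. Next I'll look over the lemons.

Request:
drive_tool(
  targets=[
    [-1,40,311,10,0],
    [-1,40,311,10,0],
    [-1,40,311,10,0],
    [-1,40,311,10,0],
    [-1,40,311,10,0],
    [-1,40,311,10,0],
    [-1,40,311,10,0],
    [-1,40,311,10,0],
    [-1,40,311,10,0],
  ],
)

```text
clock: 2.5
position: [520.0, -248.1, 291.0]
ee_rot: [1.0, -0.0, -0.0, -0.0]
contact_force: [0.1, -0.5, 0.2]
gripper_width: 85.3
grasp_force: 0.0
```

```bash
python3 - <<'E'
from h import *
np.set_printoptions(precision=1,suppress=True)
im,c=grab("wrist","w2.png");print(arm.read_state()["position"],c[0])
hsv=cv2.cvtColor(im,cv2.COLOR_BGR2HSV)
for k in blobs(im,(22,170,90),(34,255,255),200)[:6]:
    P=np.array([pt(c,q[0],49)[:2] for q in k]);h=cv2.convexHull(P.astype(np.float32));m=cv2.moments(h)
    print(cv2.boundingRect(k),cv2.contourArea(k),cv2.fitEllipse(h), [m["m10"]/m["m00"],m["m01"]/m["m00"]])
    # long axis: PCA of filled hull
    mu=np.array([[m["mu20"],m["mu11"]],[m["mu11"],m["mu02"]]]);print(np.degrees(.5*np.arctan2(2*m["mu11"],m["mu20"]-m["mu02"])))
E
```

```text
[ 520.1 -247.7  291.4] [ 593.4 -248.7  434.3]
(335, 103, 46, 67) 2132.5 ((555.9905395507812, -292.0718078613281), (52.12623977661133, 73.47728729248047), 89.35381317138672) [555.9883444246971, -292.19950646777744]
-0.4795713367191779
(245, 153, 45, 60) 1914.0 ((499.9688720703125, -183.2817840576172), (53.381832122802734, 73.40174102783203), 94.68232727050781) [499.70602666321696, -183.38632505850745]
5.128150488212904
```

View pics/w2.png

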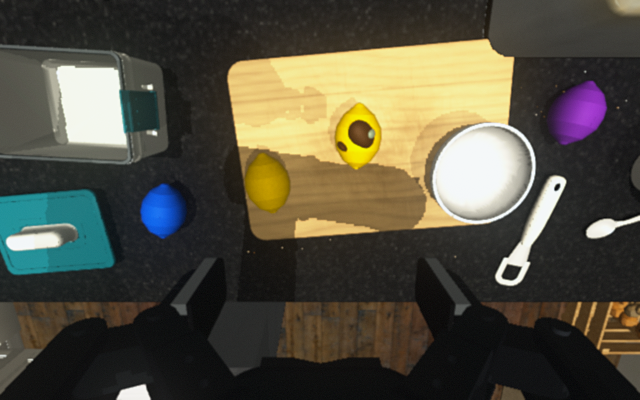

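Rotten lemon (patch on top) at (358,135) → world (556,-292), axis about 0°. Sound lemon at (267,183) → (500,-183). Bowl rim centre near (484,172). I'll descend on the rotten lemon.

Request:
drive_tool(
  targets=[
    [-1,36,44,190,0],
    [-1,36,44,190,0],
    [-1,36,44,190,0],
    [-1,36,44,190,0],
    [-1,36,44,190,0],
    [-1,36,44,230,0],
    [-1,36,44,264,0],
    [-1,36,44,264,0],
    [-1,36,44,264,0],
  ],
)

```text
clock: 3.45
position: [557.4, -292.8, 29.9]
ee_rot: [1.0, 0.0, 0.001, 0.001]
contact_force: [-0.5, -0.5, 1.5]
gripper_width: 85.2
grasp_force: 0.0
```

```bash
python3 - <<'E'
from h import *
im=cv2.imread("pics/w2.png");p=arm.camera_params("wrist")
T=np.array(p["tool_from_camera"]);Rt=R.from_quat([1,0,0,0]).as_matrix()
c=(Rt@T[:3,3]+[520.1,-247.7,291.4],Rt@T[:3,:3],200/np.tan(np.radians(p["fov_y"]/2)),p["cx"],p["cy"])
m=cv2.inRange(cv2.cvtColor(im,cv2.COLOR_BGR2HSV),(0,0,150),(180,60,255));m[:, :425]=0;m[:,545:]=0;m[:115]=0;m[230:]=0
k=max(cv2.findContours(m,0,1)[0],key=cv2.contourArea);print(cv2.boundingRect(k))
P=np.array([pt(c,q[0],78)[:2] for q in k],np.float32);print(cv2.fitEllipse(P),cv2.minEnclosingCircle(P))
print(arm.read_state())
E
```

```text
(432, 122, 104, 102)
((517.0931396484375, -431.2091064453125), (113.82169342041016, 115.20169067382812), 90.66988372802734) ((516.9962158203125, -430.82470703125), 58.19775390625)
{'clock': 3.45, 'joints': array([-2.26712972e-01,  5.89742682e-01, -2.10480281e-01,  1.25760586e-03,
       -7.67749092e-01,  1.79737737e+00]), 'joint_vel': array([-0.00797646, -0.02726732,  0.03021333,  0.00709633,  0.00702738,
        0.00094953]), 'joint_efforts': array([-5.98484301e-02, -4.22228765e+01,  1.30616087e+01,  2.87179202e+00,
       -5.33556717e-02, -2.19367590e-03]), 'position': array([ 557.39558713, -292.84264458,   29.87421488]), 'ee_rot': array([9.99998833e-01, 3.85828729e-04, 1.27774188e-03, 7.43490954e-04]), 'contact_force': array([-0.45490967, -0.4745255 ,  1.48096241]), 'wrist_torque': array([-0.01895282, -0.07849915, -0.02375353]), 'grasp_force': 0.0, 'gripper_width': 85.20343736229121}
```

Request:
drive_tool(
  targets=[
    [1,0,0,0,0],
    [1,0,0,0,0],
    [1,0,0,0,0],
    [1,0,0,0,0],
    [1,0,0,0,0],
    [1,0,0,0,0],
    [1,0,0,0,0],
    [1,0,0,-30,0],
    [1,0,0,-70,0],
    [1,0,0,-110,0],
  ],
)

```text
clock: 4.45
position: [555.5, -293.4, 139.3]
ee_rot: [1.0, -0.001, 0.0, 0.0]
contact_force: [1.0, -1.1, -0.5]
gripper_width: 53.6
grasp_force: 63.4
```

Request:
drive_tool(
  targets=[
    [1,-40,138,0,0],
    [1,-40,138,0,0],
    [1,-40,138,0,0],
    [1,-40,138,0,0],
    [1,-40,138,25,0],
    [1,-40,138,55,0],
    [1,-40,138,55,0],
    [1,-40,138,55,0],
  ],
)

```text
clock: 5.25
position: [515.8, -431.3, 83.0]
ee_rot: [1.0, -0.001, -0.0, 0.0]
contact_force: [0.1, 0.2, 0.3]
gripper_width: 53.8
grasp_force: 63.6
```

Request:
drive_tool(
  targets=[
    [1,0,0,15,0],
    [1,0,0,15,0],
    [-0.5,0,0,15,0],
    [-0.5,0,0,15,0],
    [-0.5,0,0,15,0],
    [-0.5,0,0,15,0],
    [-0.5,0,0,15,0],
    [-0.5,0,0,-20,0],
    [-0.5,0,0,-60,0],
    [-1,0,0,-110,0],
    [-1,0,0,-110,0],
  ],
)

```text
clock: 6.35
position: [519.1, -434.2, 201.8]
ee_rot: [1.0, -0.0, 0.007, 0.005]
contact_force: [0.3, 0.3, 0.7]
gripper_width: 85.0
grasp_force: 0.0
```

Request:
drive_tool(
  targets=[
    [-1,-16,-248,0,-8],
    [-1,-16,-248,0,-8],
    [-1,-16,-248,0,-8],
    [-1,-16,-248,0,-8],
    [-1,-16,-248,0,-8],
    [-1,-16,-248,0,-8],
    [-1,-16,-248,0,-8],
  ],
)

```text
clock: 7.05
position: [500.4, -182.3, 192.9]
ee_rot: [0.998, 0.07, 0.001, 0.0]
contact_force: [0.4, -0.6, 0.8]
gripper_width: 85.7
grasp_force: 0.0
```

```bash
python3 - <<'E'
from h import *
np.set_printoptions(precision=1,suppress=True)
im,c=grab("wrist","w3.png");print(arm.read_state()["position"],arm.read_state()["ee_rot"])
for k in blobs(im,(20,150,60),(36,255,255),200)[:6]:
    P=np.array([pt(c,q[0],49)[:2] for q in k]);h=cv2.convexHull(P.astype(np.float32))
    print(cv2.boundingRect(k),cv2.contourArea(k),cv2.fitEllipse(h))
E
```

```text
[ 500.4 -183.3  192.7] [1.  0.1 0.  0. ]
(560, 173, 80, 81) 3856.5 ((511.5715637207031, -446.4312438964844), (71.57354736328125, 79.96408081054688), 126.41927337646484)
(291, 146, 62, 83) 3600.0 ((499.8789978027344, -184.03468322753906), (55.26026916503906, 76.37397766113281), 98.80203247070312)
```

View pics/w3.png

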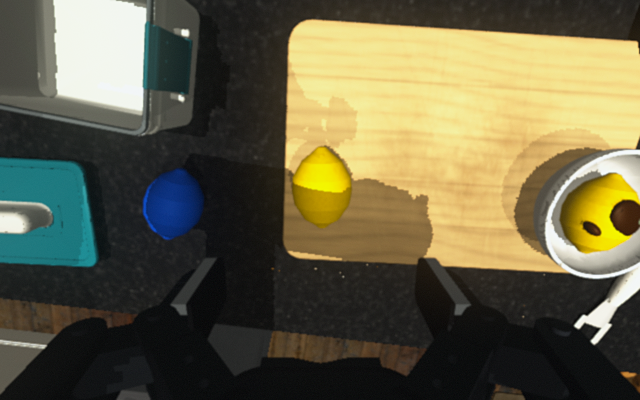

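The rotten lemon sits in the bowl at (610,215). The sound one is at (322,187), under the gripper and aligned with it.

Request:
drive_tool(
  targets=[
    [-1,0,1,50,-1],
    [-1,0,1,100,-1],
    [-1,0,1,140,-1],
    [-1,0,1,164,-1],
    [-1,0,1,164,-1],
    [1,0,1,164,-1],
    [1,0,1,164,-1],
    [1,0,1,164,-1],
    [1,0,1,164,-1],
    [1,0,1,164,-1],
    [1,0,1,164,-1],
    [1,0,1,164,-1],
  ],
)

```text
clock: 8.3
position: [502.0, -184.8, 30.4]
ee_rot: [0.997, 0.078, 0.002, 0.001]
contact_force: [0.5, -1.5, 7.3]
gripper_width: 53.9
grasp_force: 63.3
```

Request:
drive_tool(
  targets=[
    [1,0,0,-50,0],
    [1,0,0,-100,0],
    [1,0,0,-150,0],
    [1,0,0,-200,0],
    [1,0,0,-230,0],
    [1,0,0,-230,0],
  ],
)

```text
clock: 8.9
position: [502.3, -184.6, 264.2]
ee_rot: [0.997, 0.078, 0.006, 0.001]
contact_force: [0.1, 0.2, -0.4]
gripper_width: 54.0
grasp_force: 63.7
```

Request:
drive_tool(
  targets=[
    [1,49,-195,-20,11],
    [1,49,-195,-20,11],
    [1,49,-195,-20,11],
    [1,49,-195,-20,11],
    [1,49,-195,-20,11],
    [1,49,-195,-20,11],
    [1,49,-195,-20,11],
  ],
)

```text
clock: 9.6
position: [517.7, 15.4, 277.5]
ee_rot: [1.0, -0.018, -0.001, 0.0]
contact_force: [0.2, 0.0, -1.5]
gripper_width: 54.1
grasp_force: 63.8
```

```bash
python3 - <<'E'
from h import *
np.set_printoptions(precision=1,suppress=True)
im,c=grab("wrist","w4.png");s=arm.read_state();print(s["position"],s["ee_rot"],c)
for k in blobs(im,(82,120,40),(100,255,255),100)[:6]:print(cv2.boundingRect(k),cv2.contourArea(k),world(c,k,117))
E
```

```text
[517.8  14.9 277.6] [ 1. -0. -0.  0.] (array([591.3,  12.3, 420.6]), array([[-0. , -1. , -0.3],
       [-1. ,  0. ,  0. ],
       [ 0. ,  0.3, -1. ]]), np.float64(323.92677712235286), 320.2446391877642, 201.7521318922091)
(175, 191, 120, 92) 5121.0 ((463.48297119140625, 98.02066040039062), (88.93565368652344, 118.36625671386719), 5.165059566497803)
(213, 79, 18, 47) 613.0 ((594.9491577148438, 100.46498107910156), (13.683250427246094, 39.42048263549805), 86.97860717773438)
(387, 83, 18, 46) 568.0 ((586.3994750976562, -55.157432556152344), (13.321222305297852, 38.780853271484375), 87.89270782470703)
```

View pics/w4.png

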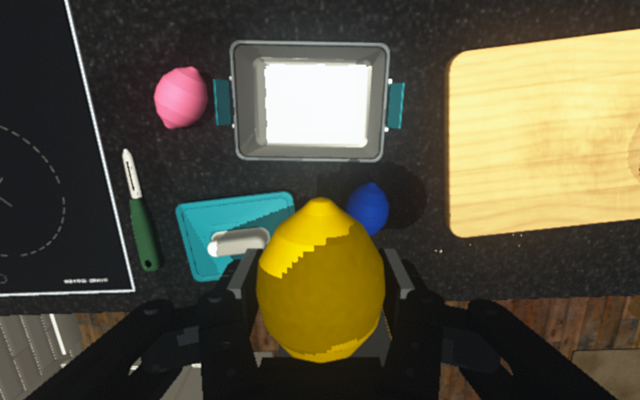

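Lemon held securely. The box rim is clear: corners about (231,43), (391,43), (382,161), (236,160), with catches at (222,102) and (396,106). I'll fit the rim.

```bash
python3 - <<'E'
from h import *
np.set_printoptions(precision=1,suppress=True)
im=cv2.imread("pics/w4.png");s=arm.read_state();p=arm.camera_params("wrist")
T=np.array(p["tool_from_camera"]);Rt=R.from_quat(s["ee_rot"]).as_matrix()
c=(Rt@T[:3,3]+s["position"],Rt@T[:3,:3],200/np.tan(np.radians(p["fov_y"]/2)),p["cx"],p["cy"])
g=cv2.GaussianBlur(cv2.cvtColor(im,cv2.COLOR_BGR2GRAY),(3,3),0)
for th in(55,75):
    m=(g>th).astype(np.uint8)*255;m[:30]=0;m[175:]=0;m[:,:228]=0;m[:,395:]=0
    tl=cv2.inRange(cv2.cvtColor(im,cv2.COLOR_BGR2HSV),(82,120,40),(100,255,255));m[tl>0]=0
    m=cv2.morphologyEx(m,cv2.MORPH_OPEN,np.ones((2,2)))
    k=max(cv2.findContours(m,0,1)[0],key=cv2.contourArea);print(th,cv2.boundingRect(k))
    for z in(90,94):print(z,world(c,k,z))
q=np.array([[[u,v]] for u,v in((231,42),(391,42),(383,161),(236,161))]);print(world(c,q,90),world(c,q,94))
E
```

```text
55 (229, 31, 167, 145)
90 ((587.5427856445312, 17.863365173339844), (163.83331298828125, 135.0496368408203), 87.86004638671875)
94 ((587.5885009765625, 17.78881072998047), (161.85202026367188, 133.41639709472656), 87.86006927490234)
75 (229, 41, 166, 123)
90 ((589.7620849609375, 20.270118713378906), (158.17628479003906, 113.67119598388672), 86.82806396484375)
94 ((589.7810668945312, 20.166412353515625), (156.26341247558594, 112.29659271240234), 86.82809448242188)
((590.4468383789062, 22.063411712646484), (152.25518798828125, 111.19159698486328), 87.86107635498047) ((590.4576416015625, 21.938045501708984), (150.41395568847656, 109.84687805175781), 87.86109924316406)
```

Request:
drive_tool(
  targets=[
    [1,36,-5,0,0],
    [1,72,-10,0,0],
    [1,72,-10,40,0],
    [1,72,-10,90,0],
    [1,72,-10,140,0],
    [1,72,-10,190,0],
    [1,72,-10,225,0],
    [1,72,-10,245,0],
    [1,72,-10,245,0],
    [1,72,-10,245,0],
  ],
)

```text
clock: 10.65
position: [591.2, 22.0, 33.6]
ee_rot: [1.0, -0.019, 0.0, 0.0]
contact_force: [-0.3, 0.1, 0.4]
gripper_width: 53.7
grasp_force: 63.8
```

Request:
drive_tool(
  targets=[
    [-0.5,0,0,0,0],
    [-0.5,0,0,0,0],
    [-0.5,0,0,0,0],
    [-0.5,0,0,0,0],
    [-0.5,0,0,0,0],
    [-0.5,0,0,-40,0],
    [-0.5,0,0,-90,0],
    [-0.5,0,0,-140,0],
    [-0.5,0,0,-190,0],
    [-1,0,0,-240,0],
  ],
)

```text
clock: 11.65
position: [590.2, 23.2, 275.7]
ee_rot: [1.0, -0.018, 0.0, -0.0]
contact_force: [1.7, 0.5, 0.2]
gripper_width: 76.1
grasp_force: 0.0
```

Request:
drive_tool(
  targets=[
    [-1,-173,-97,50,83],
    [-1,-173,-97,50,83],
    [-1,-173,-97,50,83],
    [-1,-173,-97,50,83],
    [-1,-173,-97,50,83],
    [-1,-173,-97,50,83],
    [-1,-173,-97,50,83],
    [-1,-173,-97,50,83],
    [-1,-173,-97,50,83],
    [-1,-173,-97,50,83],
    [-1,-173,-97,50,83],
    [-1,-173,-97,50,83],
  ],
)

```text
clock: 12.85
position: [421.3, 126.5, 223.4]
ee_rot: [0.738, -0.675, -0.0, -0.0]
contact_force: [0.6, 0.9, 0.2]
gripper_width: 85.2
grasp_force: 0.0
```

```bash
python3 - <<'E'
from h import *
np.set_printoptions(precision=2,suppress=True)
im,c=grab("wrist","w5.png");s=arm.read_state();print(s["position"],R.from_quat(s["ee_rot"]).as_matrix()[:,0])
k=blobs(im,(82,120,40),(100,255,255),100)[0];print(cv2.boundingRect(k),cv2.contourArea(k),world(c,k,17))
h=[b for b in blobs(im,(0,0,150),(180,70,255),200) if cv2.pointPolygonTest(cv2.convexHull(k),tuple(map(float,b[0][0])),False)>0]
for b in h:print("handle",cv2.boundingRect(b),world(c,b,47))
t,ct=grab("top","top2.png")
for b in blobs(t,(22,150,100),(36,255,255),30)[:4]:print("yellow top",cv2.boundingRect(b),world(ct,b,31)[0])
for b in blobs(t,(82,120,50),(100,255,255),30)[:4]:print("teal top",cv2.boundingRect(b),world(ct,b,17)[0])
cv2.imwrite("pics/v5.png",np.vstack([im,cv2.resize(t[160:285,200:440],(640,200*5//3))])[:733,:][:, :])
E
python3 -c "
import cv2;a=cv2.imread('pics/v5.png');cv2.imwrite('pics/v5.png',cv2.resize(a,None,fx=.8,fy=.8))"
```

```text
[421.37 126.52 223.39] [ 0.09 -1.   -0.  ]
(264, 99, 113, 142) 14825.5 ((421.5890197753906, 126.29719543457031), (117.36834716796875, 157.27777099609375), 5.074418544769287)
handle (307, 144, 26, 70) ((421.56793212890625, 125.67028045654297), (25.056007385253906, 71.33024597167969), 5.704433917999268)
yellow top (253, 189, 15, 23) (590.0272216796875, 22.50572967529297)
yellow top (397, 216, 15, 22) (517.0330810546875, -436.90240478515625)
teal top (210, 233, 42, 40) (422.3172302246094, 110.35812377929688)
teal top (278, 124, 33, 29) (798.822021484375, -77.41266632080078)
teal top (228, 187, 6, 14) (612.2264404296875, 120.5369644165039)
```

View pics/v5.png

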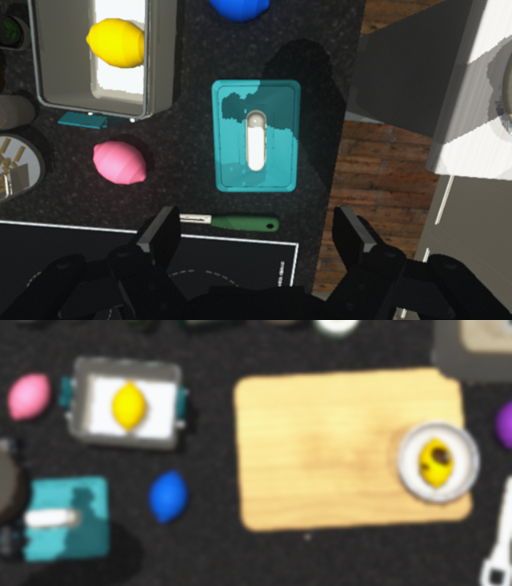

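Both lemons are placed: the sound one is in the box and the rotten one in the bowl. The handle is centred between the fingers at (256,140), so I'll descend and grip it.

Request:
drive_tool(
  targets=[
    [-1,0,0,50,0],
    [-1,0,0,100,0],
    [-1,0,0,150,0],
    [-1,0,0,185,0],
    [-1,0,0,202,0],
    [-1,0,0,202,0],
    [-1,0,0,202,0],
  ],
)

```text
clock: 13.65
position: [421.9, 126.8, 21.6]
ee_rot: [0.737, -0.676, 0.0, -0.0]
contact_force: [1.1, 0.1, 1.0]
gripper_width: 85.2
grasp_force: 0.0
```

Request:
drive_tool(
  targets=[
    [1,0,0,0,0],
    [1,0,0,0,0],
    [1,0,0,0,0],
    [1,0,0,0,0],
    [1,0,0,0,0],
    [1,0,0,0,0],
    [1,0,0,0,0],
    [1,0,0,0,0],
    [1,0,0,0,0],
    [1,0,0,0,0],
  ],
)

```text
clock: 14.65
position: [421.8, 126.8, 22.0]
ee_rot: [0.737, -0.676, 0.0, -0.001]
contact_force: [-1.3, -1.0, 5.5]
gripper_width: 21.1
grasp_force: 58.8
```

Request:
drive_tool(
  targets=[
    [1,0,0,-40,0],
    [1,0,0,-90,0],
    [1,0,0,-140,0],
    [1,0,0,-180,0],
    [1,118,-159,-180,8],
    [1,118,-159,-180,8],
    [1,118,-159,-180,8],
    [1,118,-159,-180,8],
    [1,118,-159,-180,8],
    [1,118,-159,-180,8],
    [1,118,-159,-150,8],
    [1,118,-159,-150,8],
  ],
)

```text
clock: 15.85
position: [585.9, 22.7, 167.6]
ee_rot: [-0.688, 0.726, 0.003, -0.004]
contact_force: [-0.4, 0.5, -2.6]
gripper_width: 20.8
grasp_force: 59.6
```

```bash
python3 - <<'E'
from h import *
np.set_printoptions(precision=2,suppress=True)
im,c=grab("wrist","w6.png");s=arm.read_state();print(s["position"],np.degrees(2*np.arctan2(s["ee_rot"][1],s["ee_rot"][0])),s["gripper_width"])
for k in blobs(im,(82,120,40),(100,255,255),100)[:5]:print(cv2.boundingRect(k),cv2.contourArea(k),world(c,k,117),world(c,k,s["position"][2]-3))
t,ct=grab("scene","s6.png")
E
```

```text
[587.41  22.79 169.7 ] 266.9420439302951 20.906514592657572
(189, 85, 309, 218) 42056.5 ((571.8302612304688, 9.474555969238281), (141.12286376953125, 178.09165954589844), 86.58781433105469) ((574.6082763671875, -6.136653900146484), (104.96853637695312, 132.4662628173828), 86.58780670166016)
(0, 62, 47, 92) 2297.5 ((751.4044189453125, -54.75813293457031), (50.616844177246094, 25.754962921142578), 71.11376190185547) ((708.17724609375, -53.91353988647461), (37.64928436279297, 19.15679359436035), 71.11373901367188)
(45, 0, 68, 57) 783.0 ((708.9591674804688, -103.24839782714844), (31.06839370727539, 26.882766723632812), 30.811960220336914) ((676.6062622070312, -89.98102569580078), (23.10898208618164, 19.99567985534668), 30.812028884887695)
(286, 319, 70, 44) 782.5 ((589.1873168945312, 112.78375244140625), (35.20395278930664, 50.699642181396484), 79.97814178466797) ((587.5186767578125, 70.70570373535156), (26.185029983520508, 37.710845947265625), 79.9781265258789)
(120, 85, 46, 44) 756.5 ((685.557861328125, -55.494537353515625), (26.36838150024414, 19.624414443969727), 12.29374885559082) ((659.2000732421875, -54.461273193359375), (19.613008499145508, 14.596824645996094), 12.293783187866211)
```

View pics/w6.png

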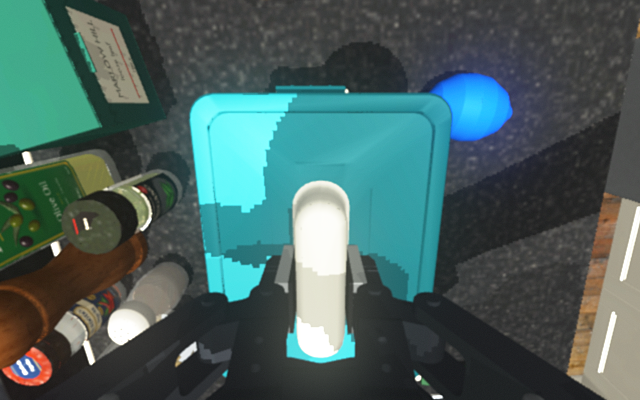

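The lid is held straight. The near catch shows just above its far edge at (311,88), consistent with the box fit to within 2 mm. I'll settle and come down.

Request:
drive_tool(
  targets=[
    [1,0,0,0,0],
    [1,0,0,0,0],
    [1,0,0,0,0],
  ],
)

```text
clock: 16.25
position: [590.2, 22.9, 172.4]
ee_rot: [-0.688, 0.726, -0.0, 0.001]
contact_force: [-0.1, -0.7, -1.6]
gripper_width: 21.1
grasp_force: 59.6
```

```bash
python3 - <<'E'
from h import *
s=arm.read_state();print(s["clock"],s["position"],np.degrees(2*np.arctan2(s["ee_rot"][1],s["ee_rot"][0])),s["contact_force"],s["joints"])
E
```

```text
16.25 [590.23872223  22.85134085 172.38178786] 266.91937187198533 [-0.10410869 -0.71326437 -1.59218133] [ 3.12694068e-01  3.73456217e-01 -1.65531520e-01  1.09211709e-04
 -1.02999071e+00 -3.66517312e-01]
```

Request:
drive_tool(
  targets=[
    [1,0,0,20,0],
    [1,0,0,40,0],
    [1,0,0,50,0],
    [1,0,0,54,0],
    [1,0,0,57,0],
    [1,0,0,57,0],
    [1,0,0,57,0],
  ],
)

```text
clock: 16.95
position: [590.8, 23.0, 115.3]
ee_rot: [-0.688, 0.726, -0.001, 0.001]
contact_force: [0.5, 1.8, 0.3]
gripper_width: 21.0
grasp_force: 59.9
```

Request:
drive_tool(
  targets=[
    [1,0,0,2,0],
    [1,0,0,4,0],
    [1,0,0,4,0],
  ],
)

```text
clock: 17.25
position: [591.4, 22.6, 112.2]
ee_rot: [-0.688, 0.726, -0.001, 0.001]
contact_force: [-0.4, 1.0, 5.1]
gripper_width: 20.7
grasp_force: 60.9
```

Request:
drive_tool(
  targets=[
    [1,0,0,2,0],
    [1,0,0,3,0],
    [1,0,0,4,0],
    [1,0,0,4,0],
  ],
)

```text
clock: 17.65
position: [592.2, 22.6, 110.1]
ee_rot: [-0.688, 0.725, -0.002, 0.002]
contact_force: [-2.2, 1.7, 12.7]
gripper_width: 21.3
grasp_force: 61.7
```

Request:
drive_tool(
  targets=[
    [1,0,0,2,0],
    [1,0,0,3,0],
    [1,0,0,4,0],
    [1,0,0,4,0],
  ],
)

```text
clock: 18.05
position: [592.4, 23.5, 105.6]
ee_rot: [-0.688, 0.725, -0.002, 0.003]
contact_force: [-0.9, 4.4, 10.1]
gripper_width: 21.0
grasp_force: 61.9
```

Request:
drive_tool(
  targets=[
    [1,0,0,2,0],
    [1,0,0,4,0],
    [1,0,0,4,0],
    [1,0,0,4,0],
  ],
)

```text
clock: 18.45
position: [592.4, 23.4, 100.7]
ee_rot: [-0.688, 0.726, -0.002, 0.003]
contact_force: [-0.5, 2.7, 6.0]
gripper_width: 20.8
grasp_force: 61.2
```

Request:
drive_tool(
  targets=[
    [1,0,0,2,0],
    [1,0,0,4,0],
    [1,0,0,4,0],
    [1,0,0,4,0],
  ],
)

```text
clock: 18.85
position: [592.4, 22.8, 97.9]
ee_rot: [-0.688, 0.726, -0.002, 0.003]
contact_force: [-0.9, 1.5, 11.8]
gripper_width: 20.9
grasp_force: 62.0
```

Request:
drive_tool(
  targets=[
    [1,0,0,2,0],
    [1,0,0,4,0],
    [1,0,0,4,0],
    [1,0,0,4,0],
    [1,0,0,4,0],
  ],
)

```text
clock: 19.35
position: [592.5, 22.7, 97.8]
ee_rot: [-0.688, 0.725, -0.003, 0.003]
contact_force: [-8.2, 1.7, 29.9]
gripper_width: 21.0
grasp_force: 64.5
```

```bash
python3 - <<'E'
from h import *
s=arm.read_state();print(s["clock"],s["position"],s["contact_force"],s["grasp_force"])
im,c=grab("scene");t,_=grab("wrist");T,ct=grab("top")
print([world(ct,b,31)[0] for b in blobs(T,(22,150,100),(36,255,255),30)[:3]])
cv2.imwrite("pics/f.png",np.hstack([cv2.resize(im[130:280,210:360],(400,400)),cv2.resize(t[50:250,220:420],(400,400))]))
E
```

```text
19.35 [592.49745696  22.71860742  97.76264068] [-8.16207097  1.68702579 29.90160108] 64.50024604797363
[(517.0330810546875, -436.90240478515625)]
```

View pics/f.png

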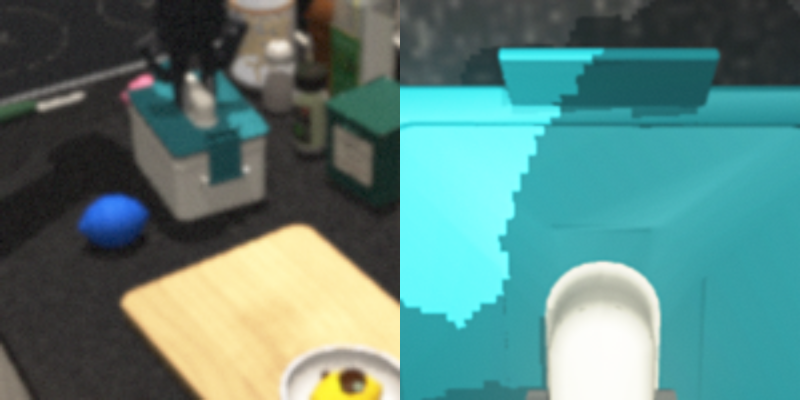

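The lid has bottomed out at 30 N, and the near catch (right half, at (610,75)) is clearly snapped over its edge. The lid sits flat and the rotten lemon is still in the bowl. Handing in.

```bash
python3 -c "
from bench import arm
print(arm.job_done())"
```

```text
the job is handed in; nothing more can be done
None
```

The job is handed in at about 19 s: rotten lemon in the bowl, sound lemon in the box, lid bottomed out and still pressed by the handle at about 30 N; one catch was seen snapped over the lid, the other was hidden and inferred from the lid's height, and no verdict was returned.

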